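# Set sample panels to dry

## Robot

A 6-joint arm with a two-finger parallel gripper is mounted at the origin on a cart in front of the work surface, level with it; the furniture and walls round the work are solid. World frame = base frame: x ahead of the robot, y to its left, z up, the work surface at z = 0. Lengths are in m, angles in rad, forces in N, time in s.
With the tool pointing down it reaches from about 0.25 to 0.775 m from the base axis. Payload 4 kg.
Tool frame: the origin (TCP) lies midway between the tips of the shut fingers; the grasp point (between the pads) lies 19 mm behind it (robot.tcp_to_grasp is the z of the grasp point in the tool frame, in m); z points along the fingers, y is the line along which they close (so a half turn about z gives the same grasp; the last joint's range is limited). The gripper opens to 94 mm and grips with 3 to 60 N. Pads are 16 mm wide; open, the fingers measure 119 mm over their backs; the gripper's body (75 mm by 177 mm) begins 78 mm behind the grasp point.
Start: joints at [-1.233, 0.087, 1.371, -0, 1.684, -0.103], TCP at [0.235, -0.497, 0.206] pointing down, gripper open.
Joint ranges: [-3.1, 3.1], [-0.76, 2.03], [0.27, 2.55], [-1.08, 4.22], [0.17, 2.65], [-2.57, 2.57]. Speed limits (rad/s): [2.79, 2.79, 3.14, 3.14, 3.14, 3.14].

## Interface

Orientations are given as [roll, pitch, yaw] about the fixed x, y, z axes, in that order (R = Rz(yaw) Ry(pitch) Rx(roll)).
In Python, from bench import robot gives the robot as it stands. The module is installed in compiled form; this text tells all that it offers.
- The arm moves only by the tool move_arm, never from a script. Its argument "motion" is one flat list of numbers, 7 for each row, row after row: the turn, a rotation vector about the tool's x, y, z in units of 45 degrees (1.0 is 45 degrees), then the shift along the tool's x, y, z in units of 100 mm (1.0 is 100 mm), then the opening, from 0 (shut) to 1 (fully open). A call has 1 to 12 rows; each row shifts and turns the commanded pose from where the row before left it, along the tool's axes as they then stand; what a row does not reach is not made up. A row lasts 1/12 s, in which the tool goes at most 41.7 mm and 7.16 degrees, less where a joint would pass 70% of its speed; a pose out of reach is approached as far as the arm can. A call with a number of a shift or a turn outside -1 to 1 is refused whole. A call with a gripper value outside its range is refused whole. The fingers move at their own pace and stop on an object; the grip force is fixed at half the most. Time passes only in rows, so rows that do not move let the fingers close. It gives the time, the measured TCP pose, the force, the opening and the grip force at its end, in the units of the state.
- robot.get_obs(): the state, without advancing time (a new reading comes with each control period).
- robot.snapshot(name): name is "scene" or "top" or "wrist"; returns the picture (480x640x3 uint8, red, green, blue); there is no depth.
- robot.get_calibration(name): a dict with "fx", "fy", "cx", "cy" (pixels), "k1" (the pictures are not rectified: a ray, as slopes to the right and down, at radius r is drawn at 1 + k1 r^2 times it, then the intrinsics apply), "R" (3x3) and "t" (3): a world point X has camera coordinates R X + t. Camera axes: x right, y down, z forward; pixel columns grow to the right and rows downward; lengths in m; the calibration is good to about 2 mm. A picture is of the moment at which its call begins: read the wrist's pose just before it. get_calibration takes no time and is no camera call; for the wrist camera it gives the pose at the moment of the call.
- robot.close_job(): hands the job in; it is judged then, once.
The state is a dict: "time": time; "joint_positions": joint angles; "qvel": joint speeds; "joint_torque": joint torques, N m; "tool_pos": TCP position; "ee_rot": TCP orientation; "wrist_force": force on the tool from outside, world axes, zero at the start; "wrist_torque": the same for the moment, N m; "width": finger opening in m; "finger_force": force on a finger pad.
Only numpy, scipy, OpenCV 4.12 (cv2) and the standard library are available. Lean on these libraries where they do the work, as an engineer would, in place of code of your own. Each camera call takes 0.05 s, during which the arm holds its last target. There are 200 camera calls.

## Task

The freshly waxed sample panels in the slotted holder need drying: stand every one of them on end on the raised ledge of the drying stand, side by side, square to the back board, and leaning back against the top of it at a steady slant (foot well forward of the back board, fully on the ledge and not past its ends). Lay the tin upright inside the grey tool tray. When all that is done, press the button on the fan tower fully down, and do not tip over the round tin.

Things in the scene. Friction and masses are not known exactly. Their poses are not given: they have to be found in the camera images.
- stand: Drying stand, fixed: a raised wooden ledge 290 mm long (along its y, -145 to +145), a low back board behind it, and at the y = -145 end a grey fan tower (85 x 80 mm, centre y = -187, top 112 mm above the desk). Origin at desk height, mid-length, under the front face of the back board; x points from the open front towards the back board, z up.
- ledge_mid (a point): Middle of the rear edge of the ledge's top, 40 mm above the desk, axes as the stand's. The level ledge is 45 mm deep (x = -45, open front edge without lip, to 0). The 12 mm thick back board rises from x = 0 to 12 to its top edge 85 mm above the ledge, along the whole ledge; free space above it.
- start_button (a joint): Round white push button on top of the fan tower, pressed straight down: 0 m released, 0.006 m fully down, springs back; fully down takes about 5 N. A dark PC tower 300 mm high stands some way behind this end of the stand.
- start_button_top (a point): Centre of the button's top face (13 mm radius).
- holder: Plywood slotted holder, fixed, 190 x 84 mm: base 12 mm thick, four slots 16 mm wide across its y, 48 mm apart along its x (at x = -72, -24, 24, 72 mm), between ribs 34 mm high over the base. Origin at desk height under its centre. Panels stand upright in it, some slots may be empty.
- tray: Shallow square grey tray, fixed, 84 x 84 mm outside, walls 3 mm thick and 10 mm high, floor about 3 mm. Origin under its centre.
- wax_tin: Round wax tin with lid, 63 mm across, 34 mm high, about 75 g, standing on the desk, loose. Origin at the centre of its underside.
- panel_a: Wooden finish-sample panel, 52 mm wide (its y), 150 mm tall (its z), 12 mm thick (its x), about 90 g. Stands on end in a slot of the holder, if present. Origin at the centre of its lower end; z points up along the panel to its top end.
- panel_a_top (a point): Centre of the top end of that panel, 150 mm along its z from its origin.
- panel_b: Wooden finish-sample panel, 56 mm wide (its y), 156 mm tall (its z), 12 mm thick (its x), about 90 g. Stands on end in a slot of the holder, if present. Origin at the centre of its lower end; z points up along the panel to its top end.
- panel_b_top (a point): Centre of the top end of that panel, 156 mm along its z from its origin.
- panel_c: Wooden finish-sample panel, 60 mm wide (its y), 162 mm tall (its z), 12 mm thick (its x), about 90 g. Stands on end in a slot of the holder, if present. Origin at the centre of its lower end; z points up along the panel to its top end.
- panel_c_top (a point): Centre of the top end of that panel, 162 mm along its z from its origin.
- panel_d: Wooden finish-sample panel, 64 mm wide (its y), 146 mm tall (its z), 12 mm thick (its x), about 90 g. Stands on end in a slot of the holder, if present. Origin at the centre of its lower end; z points up along the panel to its top end.
- panel_d_top (a point): Centre of the top end of that panel, 146 mm along its z from its origin.
Mind the look-alikes: they are no part of the job. What is shaped like the panel_b but blue is not meant.

How it is judged:
On the way, in this order (a step that is already met when the one before it is completed fails the run):
1. every panel present leans on the stand and the tin stands in the tray (z of panel_a in the frame of stand between 0.034 and 0.048 m and x of panel_a in the frame of stand between -0.05 and -0.005 m and y of panel_a in the frame of stand between -0.125 and 0.125 m and x of each of panel_a_top, panel_b_top, panel_c_top, panel_d_top in the frame of stand above 0 m and angle between panel_a's own z axis and vertical between 0.08 and 0.52 rad and angle between the y axis of each of panel_a, panel_b, panel_c, panel_d and the y axis of stand, either way round below 0.2 rad and linear speed of each of panel_a, panel_b, panel_c, panel_d, wax_tin below 0.02 m/s and z of panel_b in the frame of stand between 0.034 and 0.048 m and x of panel_b in the frame of stand between -0.05 and -0.005 m and y of panel_b in the frame of stand between -0.125 and 0.125 m and angle between panel_b's own z axis and vertical between 0.08 and 0.52 rad and z of panel_c in the frame of stand between 0.034 and 0.048 m and x of panel_c in the frame of stand between -0.05 and -0.005 m and y of panel_c in the frame of stand between -0.125 and 0.125 m and angle between panel_c's own z axis and vertical between 0.08 and 0.52 rad and z of panel_d in the frame of stand between 0.034 and 0.048 m and x of panel_d in the frame of stand between -0.05 and -0.005 m and y of panel_d in the frame of stand between -0.125 and 0.125 m and angle between panel_d's own z axis and vertical between 0.08 and 0.52 rad and x of wax_tin in the frame of tray between -0.018 and 0.018 m and y of wax_tin in the frame of tray between -0.018 and 0.018 m and z of wax_tin in the frame of tray below 0.01 m and angle between wax_tin's own z axis and vertical below 0.12 rad), for 0.3 s.
2. then the button is pressed fully down (value of joint start_button above 0.0045 m), for 0.1 s.
At the end, for the whole second after the job is handed in: Each panel: foot on the ledge (5 to 50 mm before the back board, centre within 125 mm of mid-stand), leaning back 0.08 to 0.52 rad, square within 0.2 rad, at rest; tin upright in the tray (18 mm of centre each way); button released (all of step 1 and value of joint start_button below 0.002 m); the robot touches nothing.
It fails at once if the wax tin is tipped over (angle between wax_tin's own z axis and vertical above 0.6 rad).
Of panel_a, panel_b, panel_c, panel_d only 3 to 4 are there at a start; the rules pass over those that are not, and their reading is None.
At some moment in a run one of wax_tin may be knocked a few centimetres aside while the robot is not near it.
It also fails if it takes over 208 s, if anything falls off the work surface, if the arm or the gripper's body presses on something with over 40 N, if the wrist force passes 120 N, or if a joint passes its speed limit or range.

## Working session

There is one attempt and no reset: what is moved stays moved. The work goes in short steps, Python scripts to look and compute and a tool call to move; the robot and the scene stay as the last step left them, time stands still between calls to the robot, and variables do not carry over. Pictures are saved under pics/ and viewed, at most 14 in all, crops included, and the job is handed in when it is done.

Besides the shell and the picture viewer there is one more tool, called after "Request:" in YAML: its name, and indented under it one key for each argument. move_arm: Moves the arm, as the interface text tells. Shifts and turns lie within -1 to 1; 1 stands for 100 mm of shift or 45 degrees of turn. Its arguments: {"type":"object","properties":{"motion":{"type":"array","items":{"type":"number"}}},"required":["motion"]}

```bash
mkdir -p pics; python3 - <<'E'
from bench import robot
import cv2
for n in("scene","top"):
    cv2.imwrite(f"pics/{n}0.png",robot.snapshot(n)[...,::-1])
    c=robot.get_calibration(n);print(n,{k:c[k] if not hasattr(c[k],'tolist') else c[k].tolist() for k in c})
o=robot.get_obs();print(o,robot.tcp_to_grasp)
E
```

```text
scene {'fx': 616.9522142609788, 'fy': 616.9522142609788, 'cx': 327.05340665707246, 'cy': 226.94588422179496, 'k1': -0.03152782056280866, 'R': [[-0.7169359910856791, -0.696897679860271, 0.018341441910788715], [-0.5247540608344977, 0.5221484266548027, -0.6723051362139207], [0.45895093454932595, -0.4916244952677661, -0.7400468872504059]], 't': [0.2468797485701992, 0.3873214063267745, 0.9763105298175998]}
top {'fx': 542.1994168460826, 'fy': 542.1994168460826, 'cx': 316.17255706695937, 'cy': 236.17882810756672, 'k1': -0.04345642914825758, 'R': [[-0.01274625403560425, -0.999591548968569, 0.025578667648587634], [-0.9875667878287194, 0.008576302148043093, -0.15696587724448516], [0.15668239398772646, -0.02726136959293375, -0.9872727308814885]], 't': [-0.13194291569550004, 0.4878060319316567, 1.011759059943273]}
{'time': 0.1, 'joint_positions': array([-1.23308843e+00,  8.78823786e-02,  1.37207874e+00, -2.99086916e-05,
        1.68363257e+00, -1.03112878e-01]), 'qvel': array([ 0.00080498, -0.00089141, -0.00329784, -0.00028308,  0.00031187,
        0.00022591]), 'joint_torque': array([ 2.04893986e-03, -3.41253233e+01, -3.03301048e+01,  7.20602763e-02,
        3.03718122e-02, -9.37126038e-05]), 'tool_pos': array([ 0.23448844, -0.49695613,  0.20443291]), 'ee_rot': array([-3.13959918e+00, -1.76400129e-04,  4.40817258e-01]), 'wrist_force': array([-0.58030401,  0.47856418,  0.60450011]), 'wrist_torque': array([-0.03928748,  0.02894982,  0.00828748]), 'finger_force': 0.0, 'width': 0.0938669046981263} -0.0188
```

View pics/scene0.png

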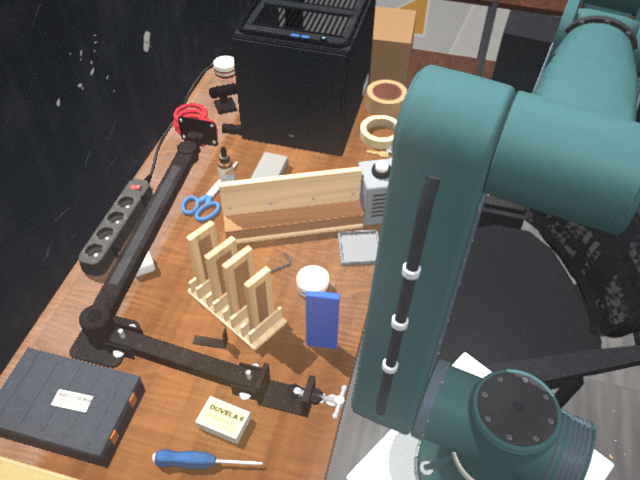

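View pics/top0.png

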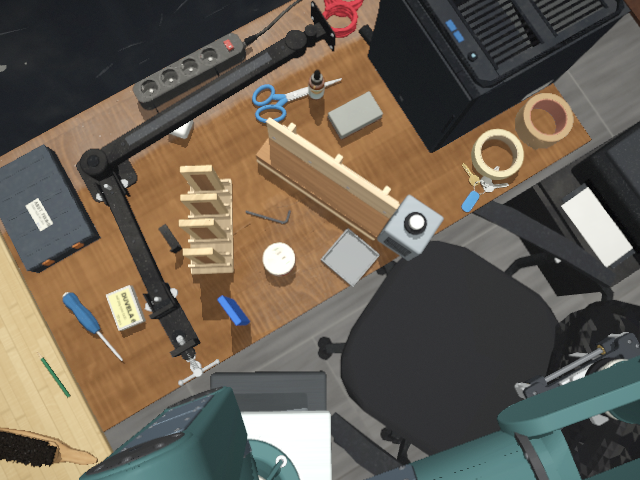

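The scene and top views show four panels in the holder (top view ~(185-230,165-270)), the tin at (279,260), the tray at (350,257), the stand running (270,130)–(400,215), the button at (415,222) and the blue decoy at (233,310).

```bash
cat > h.py <<'E'
import numpy as np,cv2
from bench import robot
def ray(cal,uv):
    K=np.array([[cal['fx'],0,cal['cx']],[0,cal['fy'],cal['cy']],[0,0,1]])
    p=cv2.undistortPoints(np.array([[uv]],float),K,np.array([cal['k1'],0,0,0,0.]))[0,0]
    R=np.array(cal['R']);t=np.array(cal['t'])
    return -R.T@t, R.T@np.array([p[0],p[1],1])
def onz(cal,uv,z):
    c,d=ray(cal,uv); return c+d*(z-c[2])/d[2]
def proj(cal,X):
    K=np.array([[cal['fx'],0,cal['cx']],[0,cal['fy'],cal['cy']],[0,0,1]])
    return cv2.projectPoints(np.array([X],float).reshape(-1,1,3),cv2.Rodrigues(np.array(cal['R']))[0],np.array(cal['t']),K,np.array([cal['k1'],0,0,0,0.]))[0].reshape(-1,2)
def two(c1,u1,c2,u2):
    a,d=ray(c1,u1);b,e=ray(c2,u2)
    s=np.linalg.lstsq(np.c_[d,-e],b-a,rcond=None)[0]
    p,q=a+s[0]*d,b+s[1]*e
    return (p+q)/2,np.linalg.norm(p-q)
E
python3 - <<'E'
from h import *
a=cv2.imread('pics/top0.png')
cv2.imwrite('pics/ta.png',cv2.resize(a[150:285,165:345],None,fx=4.4,fy=4.4,interpolation=2))
cv2.imwrite('pics/tb.png',cv2.resize(a[105:290,245:455],None,fx=3.2,fy=3.2,interpolation=2))
E
```

```text
(no output)
```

View pics/ta.png

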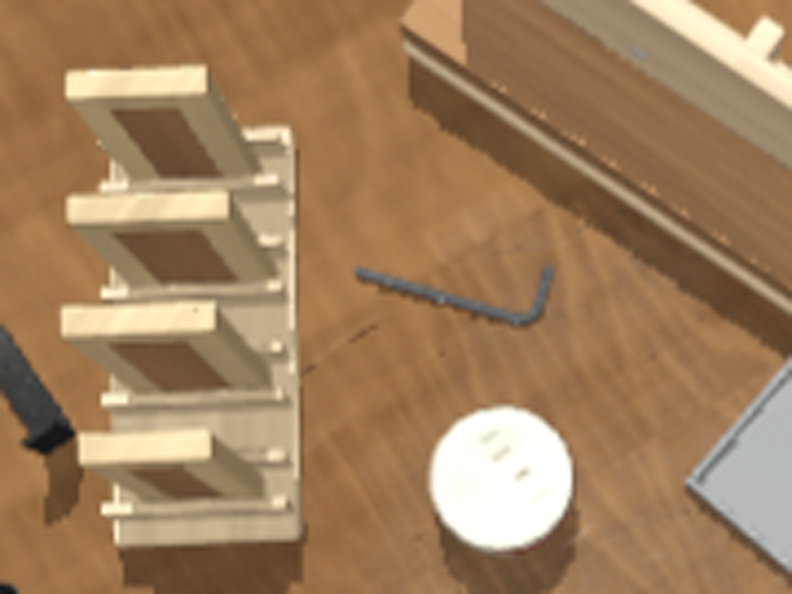

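View pics/tb.png

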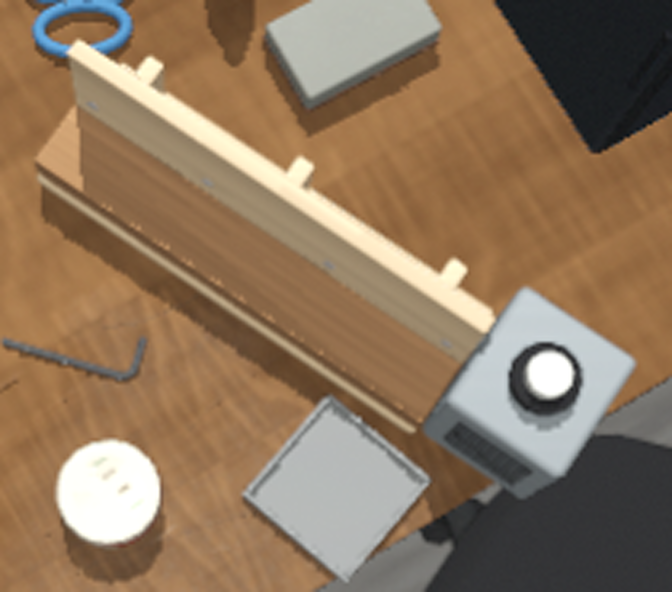

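```bash
python3 - <<'E'
from h import *
c=robot.get_calibration('top')
A=lambda u,v:((u+.5)/4.4+165-.5,(v+.5)/4.4+150-.5)
B=lambda u,v:((u+.5)/3.2+245-.5,(v+.5)/3.2+105-.5)
np.set_printoptions(precision=4,suppress=True)
for n,p in dict(ll=(118,545),lr=(300,538),ur=(292,128)).items(): print('holder',n,onz(c,A(*p),.012))
P=[((68,98),(208,92),(66,72),(206,67),.18),((68,222),(230,216),(66,197),(227,192),.17),((62,333),(217,330),(63,307),(215,304),.165),((82,464),(212,458),(80,434),(210,430),.16)]
for p in P:
  for h in (.146,.150,.156,.162):
    q=[onz(c,A(*x),h+.012) for x in p[:4]]
    print(h,'cen',np.mean(q,0)[:2],'w',np.linalg.norm(q[0]-q[1]),np.linalg.norm(q[2]-q[3]),'t',np.linalg.norm(q[0]-q[2]),'yaw',np.arctan2(*(q[0]-q[1])[[1,0]]))
print('tin',onz(c,A(501,477),.034))
for n,p,z in [('ledgeL',(38,168),.04),('ledgeR',(415,428),.04),('bbL front',(72,62),.125),('bbR front',(489,335),.125),('bbL back',(84,40),.125),('button',(550,376),.118)]+[('tray',q,.01) for q in [(331,400),(428,480),(345,578),(245,494)]]+[('tower',q,.112) for q in [(525,288),(634,362),(560,478),(440,408)]]: print(n,onz(c,B(*p),z))
E
```

```text
holder ll [0.4188 0.1081 0.012 ]
holder lr [0.4212 0.027  0.012 ]
holder ur [0.61   0.0329 0.012 ]
0.146 cen [0.5898 0.0753] w 0.05554475332349827 0.05564375514343927 t 0.010757810052492107 yaw 1.6072806766153775
0.15 cen [0.5886 0.0745] w 0.055303471013970026 0.05540204277731101 t 0.010711078919493654 yaw 1.6072806766153778
0.156 cen [0.5869 0.0733] w 0.054941547549677616 0.05503947422811864 t 0.010640982219995909 yaw 1.6072806766153773
0.162 cen [0.5851 0.0721] w 0.05457962408538522 0.05467690567892619 t 0.010570885520498055 yaw 1.6072806766153789
0.146 cen [0.539  0.0699] w 0.06370931043389068 0.06342260908223092 t 0.010160951924804302 yaw 1.600583788394539
0.15 cen [0.538  0.0691] w 0.063432561890776 0.06314710594863081 t 0.010116813499467487 yaw 1.6005837883945402
0.156 cen [0.5366 0.068 ] w 0.06301743907610396 0.06273385124823067 t 0.010050605861462265 yaw 1.600583788394539
0.162 cen [0.5352 0.0668] w 0.06260231626143198 0.06232059654783048 t 0.009984398223456927 yaw 1.60058378839454
0.146 cen [0.4942 0.0722] w 0.060491926847760016 0.05942493528978554 t 0.01033828574783699 yaw 
[... 601 characters left out ...]
423 0.0666] w 0.04976112093977583 0.04984774889058785 t 0.01165720829997306 yaw 1.6084561815254363
0.162 cen [0.4415 0.0654] w 0.04943332316048482 0.04951938045594652 t 0.011580417284793061 yaw 1.6084561815254361
tin [ 0.4452 -0.0638  0.034 ]
ledgeL [ 0.6462 -0.0208  0.04  ]
ledgeR [ 0.481  -0.2503  0.04  ]
bbL front [ 0.6829 -0.0472  0.125 ]
bbR front [ 0.5207 -0.2822  0.125 ]
bbL back [ 0.6962 -0.054   0.125 ]
button [ 0.4982 -0.3174  0.118 ]
tray [ 0.5038 -0.2022  0.01  ]
tray [ 0.4528 -0.2616  0.01  ]
tray [ 0.3925 -0.2084  0.01  ]
tray [ 0.4452 -0.1474  0.01  ]
tower [ 0.5508 -0.3065  0.112 ]
tower [ 0.5071 -0.3676  0.112 ]
tower [ 0.4407 -0.322   0.112 ]
tower [ 0.4813 -0.2551  0.112 ]
```

The crops show panel tops (ta, from the top): widths fit b, d, c, a. In tb the ledge, board, tray and white button (550,376) are clear. All sizes check against the given ones, so I'll plan the moves.

```bash
cat >> h.py <<'E'
from scipy.spatial.transform import Rotation as Ro
SY=-.614; SO=np.array([.6005,-.1648,0]); HY=.031; HO=np.array([.5144,.0705,0])
xs=np.array([np.cos(SY),np.sin(SY),0]); ys=np.array([-np.sin(SY),np.cos(SY),0])
down=lambda yaw:Ro.from_euler('xyz',[np.pi,0,yaw])
def pose():
    o=robot.get_obs(); return np.array(o['tool_pos']),Ro.from_euler('xyz',o['ee_rot'])
def plan(wps,start=None):
    "wps: (pos,R) list; prints total per leg: turn units, shift units in tool axes (turn first, about the TCP), min rows"
    p,R=start or pose()
    for q,S in wps:
        rv=(R.inv()*S).as_rotvec()/(np.pi/4)
        sh=S.inv().apply(np.array(q)-p)*10
        print('turn',np.round(rv,3),'n>=',int(np.ceil(np.linalg.norm(rv)/.14)),'| shift',np.round(sh,3),'n>=',int(np.ceil(np.linalg.norm(sh)/.3)),'->',np.round(q,3))
        p,R=np.array(q),S
PAN=dict(b=(.156,.0733+.0,.586),d=(.146,.070,.538),c=(.162,.069,.490),a=(.150,.068,.442))
def pick(k,up=.10):
    H,y,x=PAN[k]; z=.012+H-.033; D=down(np.pi/2+HY)
    return [((x,y,.012+.162+.03),D),((x,y,z),D),((x,y,z+up),D)]
def place(k,yy,th=.25,gap=.002):
    H=PAN[k][0]; p=np.sin(th)*xs+np.array([0,0,np.cos(th)])
    f=-(np.tan(th)*.085+.006/np.cos(th))-gap
    foot=SO+xs*f+ys*yy+np.array([0,0,.040+.006*np.sin(th)+.001])
    D=down(np.pi/2+SY); T=D*Ro.from_rotvec([th,0,0]); t=foot+(H-.033)*p
    return [(t-.02*xs+[0,0,.06],D),(t-.02*xs+[0,0,.06],T),(t,T),(t+.08*p,T)]
E
python3 - <<'E'
from h import *
np.set_printoptions(precision=3,suppress=True)
t,s=robot.get_calibration('top'),robot.get_calibration('scene')
for n,a,b in [('lamp end',(323,25),(198,130)),('cross',(197,372),(330,400)),('joint',(93,163),(95,318)),('mid joint',(160,300),(258,378)),('elbow2',(295,40),(190,150)),('blue',(225,300),(308,293)),('button',(417,222),(381,167)),('pc',(440,140),(345,150))]: print(n,*two(t,a,s,b))
plan(pick('b'))
plan(place('b',.100),pick('b')[-1]); plan(place('a',-.102),pick('a')[-1])
E
```

```text
lamp end [ 0.911 -0.155  0.076] 7.722638169042054e-05
cross [0.238 0.093 0.038] 0.014904806435888476
joint [0.626 0.289 0.076] 0.0014028567673848413
mid joint [0.362 0.158 0.04 ] 0.011127155235567652
elbow2 [ 0.877 -0.101  0.071] 0.007853061689965387
blue [0.363 0.025 0.148] 0.007010489457799756
button [ 0.498 -0.316  0.125] 0.002576180414458498
pc [ 0.686 -0.403  0.006] 0.015054301856353739
turn [-0.002 -0.002 -1.478] n>= 11 | shift [5.591 3.69  0.004] n>= 23 -> [0.586 0.073 0.204]
turn [0. 0. 0.] n>= 0 | shift [ 0.   -0.    0.69] n>= 3 -> [0.586 0.073 0.135]
turn [0. 0. 0.] n>= 0 | shift [ 0.  0. -1.] n>= 4 -> [0.586 0.073 0.235]
turn [ 0.    -0.     0.821] n>= 6 | shift [-0.863  1.296  0.133] n>= 6 -> [ 0.642 -0.072  0.222]
turn [ 0.318  0.    -0.   ] n>= 3 | shift [0. 0. 0.] n>= 0 -> [ 0.642 -0.072  0.222]
turn [0. 0. 0.] n>= 0 | shift [-0.     0.342  0.532] n>= 3 -> [ 0.659 -0.083  0.162]
turn [0. 0. 0.] n>= 0 | shift [ 0.   0.  -0.8] n>= 3 -> [ 0.675 -0.095  0.239]
turn [ 0.    -0.     0.821] n>= 6 | shift [-2.01   2.427  0.132] n>= 11 -> [ 0.525 -0.236  0.216]
turn [ 0.318  0.    -0.   ] n>= 3 | shift [0. 0. 0.] n>= 0 -> [ 0.525 -0.236  0.216]
turn [0. 0. 0.] n>= 0 | shift [0.    0.342 0.532] n>= 3 -> [ 0.541 -0.248  0.156]
turn [0. 0. 0.] n>= 0 | shift [ 0.   0.  -0.8] n>= 3 -> [ 0.557 -0.259  0.233]
```

Request:
move_arm:
  motion: [0,0,-0.1344,0,0,0,0.4,0,0,-0.1344,0,0,0,0.4,0,0,-0.1344,0,0,0,0.4,0,0,-0.1344,0,0,0,0.4,0,0,-0.1344,0,0,0,0.4,0,0,-0.1344,0,0,0,0.4,0,0,-0.1344,0,0,0,0.4,0,0,-0.1344,0,0,0,0.4,0,0,-0.1344,0,0,0,0.4,0,0,-0.1344,0,0,0,0.4,0,0,-0.1344,0,0,0,0.4]

```text
time: 1.02
tool_pos: [0.2346, -0.4971, 0.2048]
ee_rot: [-3.141, -0.001, 1.607]
wrist_force: [0.4, -0.0, 0.1]
width: 0.0371
finger_force: 0.0
```

Request:
move_arm:
  motion: [0,0,0,0.233,0.154,0,0.4,0,0,0,0.233,0.154,0,0.4,0,0,0,0.233,0.154,0,0.4,0,0,0,0.233,0.154,0,0.4,0,0,0,0.233,0.154,0,0.4,0,0,0,0.233,0.154,0,0.4,0,0,0,0.233,0.154,0,0.4,0,0,0,0.233,0.154,0,0.4,0,0,0,0.233,0.154,0,0.4,0,0,0,0.233,0.154,0,0.4,0,0,0,0.233,0.154,0,0.4,0,0,0,0.233,0.154,0,0.4]

```text
time: 2.02
tool_pos: [0.4109, -0.2108, 0.205]
ee_rot: [-3.141, -0.0, 1.602]
wrist_force: [0.5, -0.2, -0.3]
width: 0.0378
finger_force: 0.0
```

Request:
move_arm:
  motion: [0,0,0,0.233,0.154,0,0.4,0,0,0,0.233,0.154,0,0.4,0,0,0,0.233,0.154,0,0.4,0,0,0,0.233,0.154,0,0.4,0,0,0,0.233,0.154,0,0.4,0,0,0,0.233,0.154,0,0.4,0,0,0,0.233,0.154,0,0.4,0,0,0,0.233,0.154,0,0.4,0,0,0,0.233,0.154,0,0.4,0,0,0,0.233,0.154,0,0.4,0,0,0,0.233,0.154,0,0.4,0,0,0,0,0,0,0.4]

```text
time: 3.02
tool_pos: [0.5732, 0.0532, 0.204]
ee_rot: [-3.14, -0.002, 1.607]
wrist_force: [-0.4, 0.1, -0.7]
width: 0.0374
finger_force: 0.0
```

```bash
python3 - <<'E'
from h import *
p,R=pose();print(p,R.as_euler('xyz'),robot.get_obs()['width'])
plan(pick('b'))
cv2.imwrite('pics/w1.png',robot.snapshot('wrist')[...,::-1])
E
```

```text
[0.57317807 0.05319617 0.20399263] [-3.14043077e+00 -2.18313551e-03  1.60655920e+00] 0.037415409878045286
turn [-0.001 -0.003  0.006] n>= 1 | shift [ 0.197  0.134 -0.   ] n>= 1 -> [0.586 0.073 0.204]
turn [0. 0. 0.] n>= 0 | shift [ 0.   -0.    0.69] n>= 3 -> [0.586 0.073 0.135]
turn [0. 0. 0.] n>= 0 | shift [ 0.  0. -1.] n>= 4 -> [0.586 0.073 0.235]
```

View pics/w1.png

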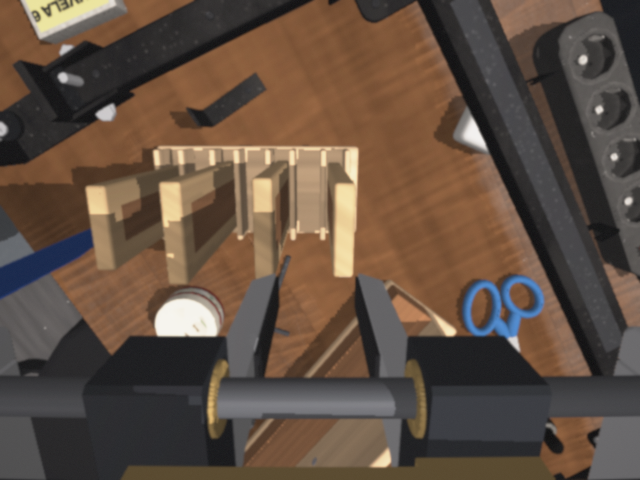

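The wrist view shows four panel tops: b ~(343,230), d ~(265,228), c ~(177,230), a ~(103,228), with the fingers just short of b. I'll measure the tops with this camera.

```bash
python3 - <<'E'
from h import *
np.set_printoptions(precision=4,suppress=True)
w=robot.get_calibration('wrist')
for k,(far,near) in dict(b=((343,184),(344,275)),d=((267,180),(266,276)),c=((174,182),(178,284)),a=((101,187),(107,270))).items():
    z=PAN[k][0]+.012; A,B=onz(w,far,z),onz(w,near,z)
    print(k,A,B,'mid',(A+B)/2,'len',np.linalg.norm(A-B))
print(proj(w,[[.573,.053,.185]]))
E
```

```text
b [0.5857 0.0995 0.168 ] [0.5891 0.0461 0.168 ] mid [0.5874 0.0728 0.168 ] len 0.053521900578733454
d [0.5425 0.099  0.158 ] [0.5419 0.0399 0.158 ] mid [0.5422 0.0694 0.158 ] len 0.05907671886832426
c [0.4944 0.0982 0.174 ] [0.493  0.0393 0.174 ] mid [0.4937 0.0688 0.174 ] len 0.05894413580465857
a [0.4477 0.0923 0.162 ] [0.4457 0.0417 0.162 ] mid [0.4467 0.067  0.162 ] len 0.050644750543974944
[[317.0076 273.2264]]
```

Request:
move_arm:
  motion: [0,0,0.006,0.197,0.142,0,0.4,0,0,0,0,0,0,0.4,0,0,0,0,0,0.23,0.4,0,0,0,0,0,0.23,0.4,0,0,0,0,0,0.23,0.4,0,0,0,0,0,0,0.4,0,0,0,0,0,0,0,0,0,0,0,0,0,0,0,0,0,0,0,0,0,0,0,0,0,0,0,0,0,0,0,0,0,0,0]

```text
time: 3.98
tool_pos: [0.5868, 0.0692, 0.1385]
ee_rot: [3.138, 0.0, 1.597]
wrist_force: [0.7, -0.9, 1.7]
width: 0.012
finger_force: 30.0
```

Request:
move_arm:
  motion: [0,0,0,0,0,-0.1,0,0,0,0,0,0,-0.2,0,0,0,0,0,0,-0.25,0,0,0,0,0,0,-0.25,0,0,0,0,0,0,-0.2,0,0,0,0,0,0,0,0]

```text
time: 4.48
tool_pos: [0.5877, 0.0695, 0.243]
ee_rot: [3.131, 0.0, 1.597]
wrist_force: [-0.4, -0.0, 0.1]
width: 0.0114
finger_force: 30.0
```

```bash
python3 - <<'E'
from h import *
p,R=pose();print(p,R.as_euler('xyz'),robot.get_obs()['width'])
plan(place('b',.100))
E
```

```text
[0.58765373 0.06953869 0.24303414] [3.13127389e+00 6.66048939e-05 1.59746378e+00] 0.011427751677939907
turn [ 0.013 -0.004  0.816] n>= 6 | shift [-0.841  1.26   0.214] n>= 6 -> [ 0.642 -0.072  0.222]
turn [ 0.318  0.    -0.   ] n>= 3 | shift [0. 0. 0.] n>= 0 -> [ 0.642 -0.072  0.222]
turn [0. 0. 0.] n>= 0 | shift [-0.     0.342  0.532] n>= 3 -> [ 0.659 -0.083  0.162]
turn [0. 0. 0.] n>= 0 | shift [ 0.   0.  -0.8] n>= 3 -> [ 0.675 -0.095  0.239]
```

Request:
move_arm:
  motion: [0.002,0,0.136,0,0,0,0,0.002,0,0.136,0,0,0,0,0.002,0,0.136,0,0,0,0,0.002,0,0.136,0,0,0,0,0.002,0,0.136,0,0,0,0,0.002,0,0.136,0,0,0,0]

```text
time: 4.98
tool_pos: [0.5849, 0.0694, 0.235]
ee_rot: [-3.131, 0.005, 0.951]
wrist_force: [-0.1, -0.1, -1.5]
width: 0.0117
finger_force: 30.0
```

Request:
move_arm:
  motion: [0,0,0,-0.14,0.21,0.03,0,0,0,0,-0.14,0.21,0.03,0,0,0,0,-0.14,0.21,0.03,0,0,0,0,-0.14,0.21,0.03,0,0,0,0,-0.14,0.21,0.03,0,0,0,0,-0.14,0.21,0.03,0,0.106,0,0,0,0,0,0,0.106,0,0,0,0,0,0,0.106,0,0,0,0,0,0,0,0,0,0,0,0,0,0,0,0,0,0,0,0]

```text
time: 5.9
tool_pos: [0.64, -0.0726, 0.2141]
ee_rot: [-2.88, 0.005, 0.955]
wrist_force: [-0.1, -0.9, -1.1]
width: 0.0119
finger_force: 30.0
```

```bash
python3 - <<'E'
from h import *
p,R=pose();print(p,R.as_euler('xyz'),robot.get_obs()['width'],robot.get_obs()['wrist_force'])
plan(place('b',.100)[2:])
cv2.imwrite('pics/t2.png',robot.snapshot('top')[90:290,160:460,::-1].repeat(2,0).repeat(2,1))
E
```

```text
[ 0.64001311 -0.07257443  0.21405063] [-2.87967428  0.00509063  0.95524984] 0.011882163124442008 [-0.06394747 -0.85530664 -1.12986045]
turn [-0.015  0.006 -0.004] n>= 1 | shift [0.019 0.337 0.455] n>= 2 -> [ 0.659 -0.083  0.162]
turn [0. 0. 0.] n>= 0 | shift [ 0.   0.  -0.8] n>= 3 -> [ 0.675 -0.095  0.239]
```

View pics/t2.png

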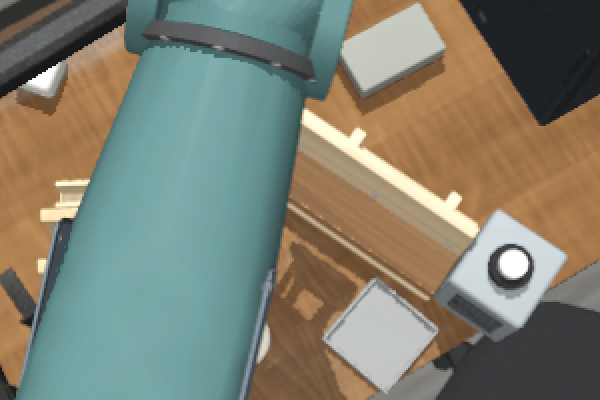

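The top view shows the arm hiding the panel; the board and tray are undisturbed. I'll descend in stages by force and pose.

Request:
move_arm:
  motion: [0,0,0,0.01,0.11,0.11,0,0,0,0,0.01,0.11,0.11,0,0,0,0,0,0.11,0.11,0,0,0,0,0,0,0,0,0,0,0,0,0,0,0,0,0,0,0,0,0,0]

```text
time: 6.45
tool_pos: [0.66, -0.0837, 0.177]
ee_rot: [-2.882, 0.003, 0.957]
wrist_force: [0.3, -0.2, -0.9]
width: 0.0119
finger_force: 30.0
```

```bash
python3 - <<'E'
from h import *
p,R=pose();print(p,R.as_euler('xyz'),robot.get_obs()['wrist_force'])
plan(place('b',.100)[2:])
robot.snapshot('wrist');print(pose()[0])
cv2.imwrite('pics/s2.png',robot.snapshot('scene')[100:300,150:400,::-1].repeat(2,0).repeat(2,1))
E
```

```text
[ 0.65998199 -0.08369721  0.17700542] [-2.88232283  0.00316138  0.95651825] [ 0.25703634 -0.15475303 -0.90261275]
turn [-0.012  0.004 -0.001] n>= 1 | shift [-0.006  0.025  0.152] n>= 1 -> [ 0.659 -0.083  0.162]
turn [0. 0. 0.] n>= 0 | shift [ 0.   0.  -0.8] n>= 3 -> [ 0.675 -0.095  0.239]
[ 0.66023463 -0.08371812  0.17783627]
```

View pics/s2.png

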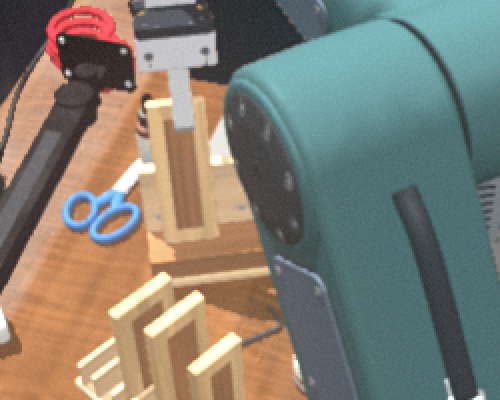

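The scene crop shows panel b held slanted just above the ledge (foot ~ (190,240)), clear of the ledge's left end.

Request:
move_arm:
  motion: [0,0,0,0,0.01,0.04,0,0,0,0,0,0.01,0.04,0,0,0,0,0,0,0.02,0,0,0,0,0,0,0,0,0,0,0,0,0,0,0,0,0,0,0,0,0,0]

```text
time: 7.05
tool_pos: [0.6597, -0.0835, 0.1671]
ee_rot: [-2.883, 0.003, 0.956]
wrist_force: [-0.5, 0.3, -0.8]
width: 0.0119
finger_force: 30.0
```

Request:
move_arm:
  motion: [0,0,0,0,0,0.01,0,0,0,0,0,0,0.01,0,0,0,0,0,0,0,0]

```text
time: 7.3
tool_pos: [0.6592, -0.0832, 0.165]
ee_rot: [-2.883, 0.003, 0.956]
wrist_force: [-1.3, -0.9, -1.7]
width: 0.0116
finger_force: 30.0
```

Request:
move_arm:
  motion: [0,0,0,0,0,0.01,0,0,0,0,0,0,0.01,0,0,0,0,0,0,0,0,0,0,0,0,0,0,0.2,0,0,0,0,0,0,0.3,0,0,0,0,0,0,0.35,0,0,0,0,0,0,0.35]

```text
time: 7.88
tool_pos: [0.6588, -0.0829, 0.1631]
ee_rot: [-2.883, 0.003, 0.956]
wrist_force: [-0.2, -1.0, 1.1]
width: 0.0321
finger_force: 0.0
```

Request:
move_arm:
  motion: [0,0,0,0,0,-0.1,0.35,0,0,0,0,0,-0.2,0.35,0,0,0,0,0,-0.3,0.35,0,0,0,0,0,-0.3,0.35,0,0,0,0,0,0,0.35]

```text
time: 8.3
tool_pos: [0.6798, -0.097, 0.257]
ee_rot: [-2.894, -0.001, 0.956]
wrist_force: [0.9, -0.8, 1.7]
width: 0.0327
finger_force: 0.0
```

```bash
python3 - <<'E'
from h import *
cv2.imwrite('pics/s3.png',robot.snapshot('scene')[100:300,150:400,::-1].repeat(2,0).repeat(2,1))
PAN['d']=(.146,.070,.540)
p=pick('d')
plan([(pose()[0],down(np.pi/2+HY)),(np.array(p[0][0])+[0,0,.02],p[0][1])]+p)
E
```

```text
turn [-0.308 -0.103 -0.818] n>= 7 | shift [0. 0. 0.] n>= 0 -> [ 0.679 -0.097  0.254]
turn [0. 0. 0.] n>= 0 | shift [ 1.709 -1.341  0.304] n>= 8 -> [0.54  0.07  0.224]
turn [0. 0. 0.] n>= 0 | shift [ 0.  -0.   0.2] n>= 1 -> [0.54  0.07  0.204]
turn [0. 0. 0.] n>= 0 | shift [ 0.   -0.    0.79] n>= 3 -> [0.54  0.07  0.125]
turn [0. 0. 0.] n>= 0 | shift [ 0.  0. -1.] n>= 4 -> [0.54  0.07  0.225]
```

View pics/s3.png

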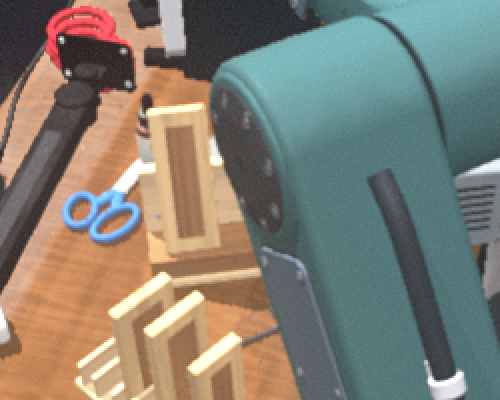

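The crop shows panel b leaning on the board, foot on the ledge at ~(190,250). On to d.

Request:
move_arm:
  motion: [-0.044,-0.0147,-0.117,0,0,0,0.4,-0.044,-0.0147,-0.117,0,0,0,0.4,-0.044,-0.0147,-0.117,0,0,0,0.4,-0.044,-0.0147,-0.117,0,0,0,0.4,-0.044,-0.0147,-0.117,0,0,0,0.4,-0.044,-0.0147,-0.117,0,0,0,0.4,-0.044,-0.0147,-0.117,0,0,0,0.4]

```text
time: 8.93
tool_pos: [0.6771, -0.0954, 0.2482]
ee_rot: [-3.132, -0.003, 1.608]
wrist_force: [-0.9, 0.7, 0.3]
width: 0.0373
finger_force: 0.0
```

Request:
move_arm:
  motion: [0,0,0,0.19,-0.149,0.034,0.4,0,0,0,0.19,-0.149,0.034,0.4,0,0,0,0.19,-0.149,0.034,0.4,0,0,0,0.19,-0.149,0.034,0.4,0,0,0,0.19,-0.149,0.034,0.4,0,0,0,0.19,-0.149,0.034,0.4,0,0,0,0.19,-0.149,0.034,0.4,0,0,0,0.19,-0.149,0.034,0.4,0,0,0,0.19,-0.149,0.034,0.4,0,0,0,0,0,0,0.4,0,0,0,0,0,0,0.4,0,0,0,0,0,0,0.4]

```text
time: 9.93
tool_pos: [0.5378, 0.0704, 0.2202]
ee_rot: [-3.133, -0.002, 1.603]
wrist_force: [-0.8, 0.0, 0.2]
width: 0.0375
finger_force: 0.0
```

```bash
sed -i "s/d=(.146,.070,.538),c=(.162,.069,.490),a=(.150,.068,.442)/d=(.146,.070,.540),c=(.162,.069,.492),a=(.150,.068,.444)/" h.py; python3 - <<'E'
from h import *
print(pose()[0]);plan(pick('d'))
E
```

```text
[0.53776644 0.07035322 0.22023666]
turn [-0.011 -0.003  0.002] n>= 1 | shift [-0.004  0.022  0.162] n>= 1 -> [0.54  0.07  0.204]
turn [0. 0. 0.] n>= 0 | shift [ 0.   -0.    0.79] n>= 3 -> [0.54  0.07  0.125]
turn [0. 0. 0.] n>= 0 | shift [ 0.  0. -1.] n>= 4 -> [0.54  0.07  0.225]
```

Request:
move_arm:
  motion: [-0.011,-0.003,0.002,0,0.022,0,0.4,0,0,0,0,0,0.24,0.4,0,0,0,0,0,0.24,0.4,0,0,0,0,0,0.24,0.4,0,0,0,0,0,0.24,0.4,0,0,0,0,0,0,0.4,0,0,0,0,0,0,0.4,0,0,0,0,0,0,0,0,0,0,0,0,0,0,0,0,0,0,0,0,0,0,0,0,0,0,0,0]

```text
time: 10.85
tool_pos: [0.5413, 0.0707, 0.1268]
ee_rot: [3.138, -0.0, 1.601]
wrist_force: [-0.4, -0.4, 0.5]
width: 0.0143
finger_force: 0.1
```

Request:
move_arm:
  motion: [0,0,0,0,0,-0.1,0,0,0,0,0,0,-0.2,0,0,0,0,0,0,-0.25,0,0,0,0,0,0,-0.25,0,0,0,0,0,0,-0.2,0,0,0,0,0,0,0,0,0,0,0,0,0,0,0]

```text
time: 11.43
tool_pos: [0.5409, 0.0708, 0.2269]
ee_rot: [3.137, -0.0, 1.601]
wrist_force: [0.3, -0.3, -0.9]
width: 0.0117
finger_force: 30.0
```

```bash
python3 - <<'E'
from h import *
print(pose()[0],pose()[1].as_euler('xyz'))
plan(place('d',.032))
E
```

```text
[0.54094001 0.07080718 0.22687628] [ 3.13715135e+00 -1.40849172e-04  1.60148620e+00]
turn [ 0.005 -0.002  0.821] n>= 6 | shift [-1.263  1.625  0.149] n>= 7 -> [ 0.601 -0.126  0.212]
turn [ 0.318  0.    -0.   ] n>= 3 | shift [0. 0. 0.] n>= 0 -> [ 0.601 -0.126  0.212]
turn [0. 0. 0.] n>= 0 | shift [0.    0.342 0.532] n>= 3 -> [ 0.617 -0.138  0.152]
turn [0. 0. 0.] n>= 0 | shift [ 0.   0.  -0.8] n>= 3 -> [ 0.634 -0.149  0.229]
```

Request:
move_arm:
  motion: [0.001,0,0.137,0,0,0,0,0.001,0,0.137,0,0,0,0,0.001,0,0.137,0,0,0,0,0.001,0,0.137,0,0,0,0,0.001,0,0.137,0,0,0,0,0,0,0.137,0,0,0,0]

```text
time: 11.93
tool_pos: [0.5391, 0.0707, 0.2224]
ee_rot: [-3.135, 0.004, 0.951]
wrist_force: [-0.0, -0.7, -1.5]
width: 0.0115
finger_force: 30.0
```

Request:
move_arm:
  motion: [0,0,0,-0.158,0.203,0.01,0,0,0,0,-0.158,0.203,0.01,0,0,0,0,-0.158,0.203,0.01,0,0,0,0,-0.158,0.203,0.01,0,0,0,0,-0.158,0.203,0.01,0,0,0,0,-0.158,0.203,0.01,0,0,0,0,-0.158,0.203,0,0,0,0,0,-0.158,0.203,0,0,0.106,0,0,0,0,0,0,0.106,0,0,0,0,0,0,0.106,0,0,0,0,0,0,0,0,0,0,0,0,0]

```text
time: 12.93
tool_pos: [0.6001, -0.1279, 0.2119]
ee_rot: [-2.878, 0.004, 0.953]
wrist_force: [-0.9, -0.5, -2.6]
width: 0.0114
finger_force: 30.0
```

Request:
move_arm:
  motion: [0,0,0,0,0.1,0.1,0,0,0,0,0,0.11,0.1,0,0,0,0,0,0.1,0.1,0,0,0,0,0,0,0,0,0,0,0,0,0,0,0,0,0,0,0,0,0,0]

```text
time: 13.43
tool_pos: [0.618, -0.1388, 0.1825]
ee_rot: [-2.889, 0.001, 0.956]
wrist_force: [0.4, 0.2, -1.2]
width: 0.0119
finger_force: 30.0
```

```bash
python3 - <<'E'
from h import *
print(pose()[0],pose()[1].as_euler('xyz'))
plan(place('d',.032)[2:])
s=robot.snapshot('scene');cv2.imwrite('pics/s4.png',s[100:300,150:400,::-1].repeat(2,0).repeat(2,1))
E
```

```text
[ 0.61800918 -0.13879845  0.18246015] [-2.88928018e+00  7.12727569e-04  9.56267162e-01]
turn [-0.003  0.001 -0.001] n>= 1 | shift [0.007 0.063 0.299] n>= 2 -> [ 0.617 -0.138  0.152]
turn [0. 0. 0.] n>= 0 | shift [ 0.   0.  -0.8] n>= 3 -> [ 0.634 -0.149  0.229]
```

View pics/s4.png

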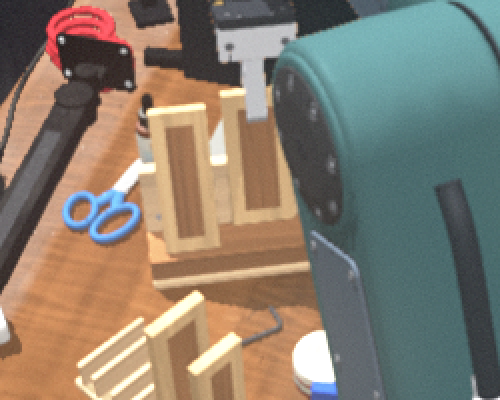

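Panel d hangs beside b with a gap (~(225,210)). Lowering.

Request:
move_arm:
  motion: [0,0,0,0,0.02,0.08,0,0,0,0,0,0.02,0.08,0,0,0,0,0,0.02,0.07,0,0,0,0,0,0,0.02,0,0,0,0,0,0,0,0,0,0,0,0,0,0,0,0,0,0,0,0,0,0]

```text
time: 14.07
tool_pos: [0.618, -0.139, 0.1565]
ee_rot: [-2.889, 0.001, 0.956]
wrist_force: [-0.1, -1.2, -0.5]
width: 0.0116
finger_force: 30.0
```

Request:
move_arm:
  motion: [0,0,0,0,0,0.01,0,0,0,0,0,0,0.01,0,0,0,0,0,0,0,0,0,0,0,0,0,0,0]

```text
time: 14.4
tool_pos: [0.6175, -0.1387, 0.1543]
ee_rot: [-2.889, 0.001, 0.956]
wrist_force: [0.2, -0.6, -1.0]
width: 0.012
finger_force: 30.0
```

Request:
move_arm:
  motion: [0,0,0,0,0,0.01,0,0,0,0,0,0,0.01,0,0,0,0,0,0,0,0,0,0,0,0,0,0,0]

```text
time: 14.73
tool_pos: [0.6174, -0.1386, 0.1536]
ee_rot: [-2.891, 0.0, 0.956]
wrist_force: [0.4, 0.0, 4.0]
width: 0.012
finger_force: 30.0
```

Request:
move_arm:
  motion: [0,0,0,0,0,0,0.2,0,0,0,0,0,0,0.3,0,0,0,0,0,0,0.35,0,0,0,0,0,0,0.35,0,0,0,0,0,-0.1,0.35,0,0,0,0,0,-0.2,0.35,0,0,0,0,0,-0.3,0.35,0,0,0,0,0,-0.3,0.35,0,0,0,0,0,-0.1,0.35,0,0,0,0,0,0,0.35]

```text
time: 15.57
tool_pos: [0.6392, -0.1536, 0.2538]
ee_rot: [-2.897, -0.001, 0.956]
wrist_force: [0.8, 0.1, -0.5]
width: 0.0333
finger_force: 0.0
```

```bash
python3 - <<'E'
from h import *
p=pick('c')
plan([(pose()[0],down(np.pi/2+HY)),(np.array(p[0][0])+[0,0,.02],p[0][1])]+p)
E
```

```text
turn [-0.3   -0.102 -0.819] n>= 7 | shift [0. 0. 0.] n>= 0 -> [ 0.639 -0.154  0.254]
turn [0. 0. 0.] n>= 0 | shift [ 2.271 -1.402  0.298] n>= 9 -> [0.492 0.069 0.224]
turn [0. 0. 0.] n>= 0 | shift [ 0.  -0.   0.2] n>= 1 -> [0.492 0.069 0.204]
turn [0. 0. 0.] n>= 0 | shift [ 0.   -0.    0.63] n>= 3 -> [0.492 0.069 0.141]
turn [0. 0. 0.] n>= 0 | shift [ 0.  0. -1.] n>= 4 -> [0.492 0.069 0.241]
```

Contact felt at 4 N, released. Now c.

Request:
move_arm:
  motion: [-0.043,-0.0146,-0.117,0,0,0,0.4,-0.043,-0.0146,-0.117,0,0,0,0.4,-0.043,-0.0146,-0.117,0,0,0,0.4,-0.043,-0.0146,-0.117,0,0,0,0.4,-0.043,-0.0146,-0.117,0,0,0,0.4,-0.043,-0.0146,-0.117,0,0,0,0.4,-0.043,-0.0146,-0.117,0,0,0,0.4]

```text
time: 16.15
tool_pos: [0.6371, -0.1522, 0.2477]
ee_rot: [-3.134, -0.003, 1.608]
wrist_force: [0.4, 0.1, -0.8]
width: 0.0376
finger_force: 0.0
```

Request:
move_arm:
  motion: [0,0,0,0.252,-0.156,0.033,0.4,0,0,0,0.252,-0.156,0.033,0.4,0,0,0,0.252,-0.156,0.033,0.4,0,0,0,0.252,-0.156,0.033,0.4,0,0,0,0.252,-0.156,0.033,0.4,0,0,0,0.252,-0.156,0.033,0.4,0,0,0,0.252,-0.156,0.033,0.4,0,0,0,0.252,-0.156,0.033,0.4,0,0,0,0.252,-0.156,0.033,0.4,0,0,0,0,0,0,0.4,0,0,0,0,0,0,0.4,0,0,0,0,0,0,0.4]

```text
time: 17.15
tool_pos: [0.4897, 0.0693, 0.2206]
ee_rot: [-3.134, -0.002, 1.603]
wrist_force: [-0.8, -1.5, -0.4]
width: 0.0375
finger_force: 0.0
```

```bash
python3 - <<'E'
from h import *
print(pose()[0]);plan(pick('c'))
E
```

```text
[0.48972369 0.06926044 0.22058019]
turn [-0.01  -0.003  0.001] n>= 1 | shift [-0.003  0.023  0.166] n>= 1 -> [0.492 0.069 0.204]
turn [0. 0. 0.] n>= 0 | shift [ 0.   -0.    0.63] n>= 3 -> [0.492 0.069 0.141]
turn [0. 0. 0.] n>= 0 | shift [ 0.  0. -1.] n>= 4 -> [0.492 0.069 0.241]
```

Request:
move_arm:
  motion: [-0.01,-0.003,0,0,0.022,0,0.4,0,0,0,0,0,0.2,0.4,0,0,0,0,0,0.2,0.4,0,0,0,0,0,0.2,0.4,0,0,0,0,0,0.2,0.4,0,0,0,0,0,0,0.4,0,0,0,0,0,0,0,0,0,0,0,0,0,0,0,0,0,0,0,0,0,0,0,0,0,0,0,0,0,0,0,0,0,0,0,0,0,0,0,0,0,0]

```text
time: 18.15
tool_pos: [0.4929, 0.0696, 0.1427]
ee_rot: [3.138, -0.0, 1.602]
wrist_force: [-0.4, -1.1, 4.4]
width: 0.0119
finger_force: 30.0
```

Request:
move_arm:
  motion: [0,0,0,0,0,-0.1,0,0,0,0,0,0,-0.2,0,0,0,0,0,0,-0.25,0,0,0,0,0,0,-0.25,0,0,0,0,0,0,-0.2,0,0,0,0,0,0,0,0,0,0,0,0,0,0,0]

```text
time: 18.73
tool_pos: [0.4926, 0.0697, 0.2422]
ee_rot: [3.138, -0.001, 1.603]
wrist_force: [-0.1, -0.3, -1.8]
width: 0.0119
finger_force: 30.0
```

```bash
python3 - <<'E'
from h import *
print(pose()[0],pose()[1].as_euler('xyz'))
plan(place('c',-.038))
E
```

```text
[0.49260042 0.06970941 0.24224158] [ 3.13811057e+00 -7.09461848e-04  1.60259668e+00]
turn [ 0.004 -0.002  0.822] n>= 6 | shift [-1.675  2.053  0.148] n>= 9 -> [ 0.564 -0.185  0.227]
turn [ 0.318  0.    -0.   ] n>= 3 | shift [0. 0. 0.] n>= 0 -> [ 0.564 -0.185  0.227]
turn [0. 0. 0.] n>= 0 | shift [0.    0.342 0.532] n>= 3 -> [ 0.58  -0.197  0.167]
turn [0. 0. 0.] n>= 0 | shift [ 0.   0.  -0.8] n>= 3 -> [ 0.596 -0.208  0.245]
```

Request:
move_arm:
  motion: [0.001,0,0.137,0,0,0,0,0.001,0,0.137,0,0,0,0,0.001,0,0.137,0,0,0,0,0.001,0,0.137,0,0,0,0,0,0,0.137,0,0,0,0,0,0,0.137,0,0,0,0]

```text
time: 19.23
tool_pos: [0.4909, 0.0696, 0.2383]
ee_rot: [-3.135, 0.003, 0.952]
wrist_force: [0.2, -1.4, -0.8]
width: 0.012
finger_force: 30.0
```

Request:
move_arm:
  motion: [0,0,0,-0.186,0.228,0.01,0,0,0,0,-0.186,0.228,0.01,0,0,0,0,-0.186,0.228,0.01,0,0,0,0,-0.186,0.228,0.01,0,0,0,0,-0.186,0.228,0.01,0,0,0,0,-0.186,0.228,0.01,0,0,0,0,-0.186,0.228,0,0,0,0,0,-0.186,0.228,0,0,0,0,0,-0.186,0.228,0,0,0.106,0,0,0,0,0,0,0.106,0,0,0,0,0,0,0.106,0,0,0,0,0,0]

```text
time: 20.23
tool_pos: [0.5624, -0.1856, 0.2328]
ee_rot: [-2.882, 0.001, 0.956]
wrist_force: [-0.1, -0.5, -0.2]
width: 0.012
finger_force: 30.0
```

Request:
move_arm:
  motion: [0,0,0,0,0.1,0.1,0,0,0,0,0,0.11,0.1,0,0,0,0,0,0.1,0.1,0,0,0,0,0,0,0,0,0,0,0,0,0,0,0,0,0,0,0,0,0,0]

```text
time: 20.73
tool_pos: [0.5814, -0.1978, 0.1985]
ee_rot: [-2.89, 0.0, 0.957]
wrist_force: [-0.9, -0.5, -1.9]
width: 0.0118
finger_force: 30.0
```

```bash
python3 - <<'E'
from h import *
print(pose()[0],pose()[1].as_euler('xyz'))
plan(place('c',-.038)[2:])
E
```

```text
[ 0.58140478 -0.19784862  0.19847824] [-2.89002894e+00  2.00950368e-04  9.57452467e-01]
turn [-0.002  0.     0.001] n>= 1 | shift [0.    0.063 0.304] n>= 2 -> [ 0.58  -0.197  0.167]
turn [0. 0. 0.] n>= 0 | shift [ 0.   0.  -0.8] n>= 3 -> [ 0.596 -0.208  0.245]
```

Request:
move_arm:
  motion: [0,0,0,0,0.02,0.08,0,0,0,0,0,0.02,0.08,0,0,0,0,0,0.02,0.08,0,0,0,0,0,0,0.03,0,0,0,0,0,0,0.01,0,0,0,0,0,0,0,0,0,0,0,0,0,0,0,0,0,0,0,0,0,0]

```text
time: 21.4
tool_pos: [0.5809, -0.1978, 0.1696]
ee_rot: [-2.89, 0.0, 0.957]
wrist_force: [0.3, -0.9, -0.9]
width: 0.0117
finger_force: 30.0
```

Request:
move_arm:
  motion: [0,0,0,0,0,0.01,0,0,0,0,0,0,0.01,0,0,0,0,0,0,0,0,0,0,0,0,0,0,0]

```text
time: 21.73
tool_pos: [0.5806, -0.1976, 0.168]
ee_rot: [-2.891, 0.0, 0.957]
wrist_force: [0.3, -0.8, 1.9]
width: 0.0117
finger_force: 30.0
```

Contact. Release and retreat.

Request:
move_arm:
  motion: [0,0,0,0,0,0.005,0,0,0,0,0,0,0,0.2,0,0,0,0,0,0,0.3,0,0,0,0,0,0,0.35,0,0,0,0,0,0,0.35,0,0,0,0,0,-0.1,0.35,0,0,0,0,0,-0.2,0.35,0,0,0,0,0,-0.3,0.35,0,0,0,0,0,-0.3,0.35,0,0,0,0,0,-0.1,0.35,0,0,0,0,0,0,0.35]

```text
time: 22.65
tool_pos: [0.6021, -0.2126, 0.2682]
ee_rot: [-2.897, -0.001, 0.957]
wrist_force: [0.7, 0.4, 0.4]
width: 0.0329
finger_force: 0.0
```

```bash
python3 - <<'E'
from h import *
p=pick('a')
plan([(pose()[0],down(np.pi/2+HY)),(np.array(p[0][0])+[0,0,.02],p[0][1])]+p)
E
```

```text
turn [-0.3   -0.102 -0.817] n>= 7 | shift [0. 0. 0.] n>= 0 -> [ 0.602 -0.213  0.268]
turn [0. 0. 0.] n>= 0 | shift [ 2.854 -1.493  0.442] n>= 11 -> [0.444 0.068 0.224]
turn [0. 0. 0.] n>= 0 | shift [ 0.  -0.   0.2] n>= 1 -> [0.444 0.068 0.204]
turn [0. 0. 0.] n>= 0 | shift [ 0.   -0.    0.75] n>= 3 -> [0.444 0.068 0.129]
turn [0. 0. 0.] n>= 0 | shift [ 0.  0. -1.] n>= 4 -> [0.444 0.068 0.229]
```

Request:
move_arm:
  motion: [-0.043,-0.0146,-0.117,0,0,0,0.4,-0.043,-0.0146,-0.117,0,0,0,0.4,-0.043,-0.0146,-0.117,0,0,0,0.4,-0.043,-0.0146,-0.117,0,0,0,0.4,-0.043,-0.0146,-0.117,0,0,0,0.4,-0.043,-0.0146,-0.117,0,0,0,0.4,-0.043,-0.0146,-0.117,0,0,0,0.4]

```text
time: 23.23
tool_pos: [0.6002, -0.2111, 0.2623]
ee_rot: [-3.135, -0.004, 1.609]
wrist_force: [-0.1, 0.6, -0.1]
width: 0.0379
finger_force: 0.0
```

Request:
move_arm:
  motion: [0,0,0,0.26,-0.134,0.04,0.4,0,0,0,0.26,-0.134,0.04,0.4,0,0,0,0.26,-0.134,0.04,0.4,0,0,0,0.26,-0.134,0.04,0.4,0,0,0,0.26,-0.134,0.04,0.4,0,0,0,0.26,-0.134,0.04,0.4,0,0,0,0.26,-0.134,0.04,0.4,0,0,0,0.26,-0.134,0.04,0.4,0,0,0,0.26,-0.134,0.04,0.4,0,0,0,0.26,-0.134,0.04,0.4,0,0,0,0.26,-0.134,0.04,0.4]

```text
time: 24.15
tool_pos: [0.442, 0.0705, 0.2201]
ee_rot: [-3.133, -0.003, 1.603]
wrist_force: [0.6, 0.5, 0.8]
width: 0.0377
finger_force: 0.0
```

Request:
move_arm:
  motion: [0,0,0,0,0,0,0.4,0,0,0,0,0,0,0.4,0,0,0,0,0,0,0.4]

```text
time: 24.4
tool_pos: [0.4435, 0.0691, 0.221]
ee_rot: [-3.134, -0.003, 1.604]
wrist_force: [-0.7, 1.0, -0.0]
width: 0.0376
finger_force: 0.0
```

```bash
python3 - <<'E'
from h import *
print(pose()[0]);plan(pick('a'))
E
```

```text
[0.44351811 0.06912126 0.22099632]
turn [-0.009 -0.003  0.003] n>= 1 | shift [-0.011  0.004  0.17 ] n>= 1 -> [0.444 0.068 0.204]
turn [0. 0. 0.] n>= 0 | shift [ 0.   -0.    0.75] n>= 3 -> [0.444 0.068 0.129]
turn [0. 0. 0.] n>= 0 | shift [ 0.  0. -1.] n>= 4 -> [0.444 0.068 0.229]
```

Request:
move_arm:
  motion: [-0.009,-0.003,0,-0.01,0.004,0,0.4,0,0,0,0,0,0.23,0.4,0,0,0,0,0,0.23,0.4,0,0,0,0,0,0.23,0.4,0,0,0,0,0,0.23,0.4,0,0,0,0,0,0,0.4,0,0,0,0,0,0,0,0,0,0,0,0,0,0,0,0,0,0,0,0,0,0,0,0,0,0,0,0,0,0,0,0,0,0,0,0,0,0,0,0,0,0]

```text
time: 25.4
tool_pos: [0.4451, 0.0685, 0.1312]
ee_rot: [3.138, -0.001, 1.604]
wrist_force: [-0.8, -0.4, 5.1]
width: 0.0117
finger_force: 30.0
```

Request:
move_arm:
  motion: [0,0,0,0,0,-0.1,0,0,0,0,0,0,-0.2,0,0,0,0,0,0,-0.25,0,0,0,0,0,0,-0.25,0,0,0,0,0,0,-0.2,0,0,0,0,0,0,0,0,0,0,0,0,0,0,0]

```text
time: 25.98
tool_pos: [0.4447, 0.0685, 0.2305]
ee_rot: [3.138, -0.001, 1.604]
wrist_force: [-0.7, -0.4, -1.7]
width: 0.0119
finger_force: 30.0
```

```bash
python3 - <<'E'
from h import *
print(pose()[0],pose()[1].as_euler('xyz'))
plan(place('a',-.102))
E
```

```text
[0.44467916 0.06851568 0.23050962] [ 3.13835724e+00 -8.95791454e-04  1.60370129e+00]
turn [ 0.004 -0.002  0.824] n>= 6 | shift [-2.029  2.408  0.147] n>= 11 -> [ 0.525 -0.236  0.216]
turn [ 0.318  0.    -0.   ] n>= 3 | shift [0. 0. 0.] n>= 0 -> [ 0.525 -0.236  0.216]
turn [0. 0. 0.] n>= 0 | shift [0.    0.342 0.532] n>= 3 -> [ 0.541 -0.248  0.156]
turn [0. 0. 0.] n>= 0 | shift [ 0.   0.  -0.8] n>= 3 -> [ 0.557 -0.259  0.233]
```

Request:
move_arm:
  motion: [0.001,0,0.137,0,0,0,0,0.001,0,0.137,0,0,0,0,0.001,0,0.137,0,0,0,0,0.001,0,0.137,0,0,0,0,0,0,0.137,0,0,0,0,0,0,0.139,0,0,0,0]

```text
time: 26.48
tool_pos: [0.4429, 0.0684, 0.2268]
ee_rot: [-3.135, 0.003, 0.951]
wrist_force: [-0.2, 0.9, -1.6]
width: 0.0122
finger_force: 30.0
```

Request:
move_arm:
  motion: [0,0,0,-0.225,0.2,0.01,0,0,0,0,-0.225,0.2,0.01,0,0,0,0,-0.225,0.2,0.01,0,0,0,0,-0.225,0.2,0.01,0,0,0,0,-0.225,0.2,0.01,0,0,0,0,-0.225,0.2,0.01,0,0,0,0,-0.225,0.2,0,0,0,0,0,-0.225,0.2,0,0,0,0,0,-0.229,0.2,0,0,0,0,0,0,0.2,0,0,0,0,0,0,0.2,0,0,0,0,0,0,0.208,0,0]

```text
time: 27.48
tool_pos: [0.5232, -0.2367, 0.2199]
ee_rot: [-3.134, 0.001, 0.955]
wrist_force: [-1.0, 0.1, 0.3]
width: 0.0121
finger_force: 30.0
```

Request:
move_arm:
  motion: [0.106,0,0,0,0,0,0,0.106,0,0,0,0,0,0,0.106,0,0,0,0,0,0,0,0,0,0,0.1,0.1,0,0,0,0,0,0.11,0.1,0,0,0,0,0,0.1,0.1,0,0,0,0,0,0,0,0,0,0,0,0,0,0,0,0,0,0,0,0,0,0]

```text
time: 28.23
tool_pos: [0.5419, -0.2487, 0.1866]
ee_rot: [-2.89, 0.0, 0.957]
wrist_force: [0.4, -0.1, -0.2]
width: 0.0117
finger_force: 30.0
```

```bash
python3 - <<'E'
from h import *
print(pose()[0],pose()[1].as_euler('xyz'))
plan(place('a',-.102)[2:])
cv2.imwrite('pics/s5.png',np.hstack([robot.snapshot('scene')[90:300,140:430],robot.snapshot('top')[90:300,160:450]])[...,::-1])
E
```

```text
[ 0.54193928 -0.24870919  0.1866001 ] [-2.88964951e+00  1.03879559e-04  9.56693371e-01]
turn [-0.002  0.    -0.   ] n>= 1 | shift [0.003 0.062 0.302] n>= 2 -> [ 0.541 -0.248  0.156]
turn [0. 0. 0.] n>= 0 | shift [ 0.   0.  -0.8] n>= 3 -> [ 0.557 -0.259  0.233]
```

View pics/s5.png

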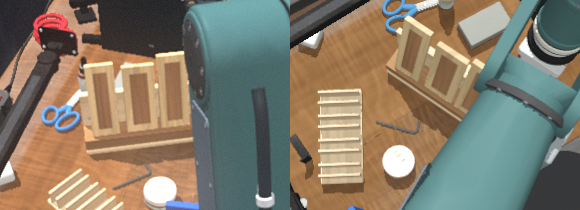

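The combined picture shows b, d, c leaning with even gaps, the holder empty, and the tin shifted to top pixel ~(268,250). Lowering a.

Request:
move_arm:
  motion: [0,0,0,0,0.02,0.08,0,0,0,0,0,0.02,0.08,0,0,0,0,0,0.02,0.08,0,0,0,0,0,0,0.03,0,0,0,0,0,0,0,0,0,0,0,0,0,0,0,0,0,0,0,0,0,0,0,0,0,0,0,0,0]

```text
time: 29.0
tool_pos: [0.5416, -0.2487, 0.1584]
ee_rot: [-2.889, 0.0, 0.956]
wrist_force: [-0.1, 0.4, -0.8]
width: 0.0118
finger_force: 30.0
```

Request:
move_arm:
  motion: [0,0,0,0,0,0.01,0,0,0,0,0,0,0.01,0,0,0,0,0,0,0,0,0,0,0,0,0,0,0]

```text
time: 29.33
tool_pos: [0.5413, -0.2485, 0.1569]
ee_rot: [-2.89, 0.0, 0.956]
wrist_force: [0.1, -0.9, 0.2]
width: 0.0121
finger_force: 30.0
```

Request:
move_arm:
  motion: [0,0,0,0,0,0.01,0,0,0,0,0,0,0,0,0,0,0,0,0,0,0.2,0,0,0,0,0,0,0.3,0,0,0,0,0,0,0.35,0,0,0,0,0,0,0.35,0,0,0,0,0,-0.1,0.35,0,0,0,0,0,-0.2,0.35,0,0,0,0,0,-0.3,0.35,0,0,0,0,0,-0.3,0.35,0,0,0,0,0,-0.1,0.35,0,0,0,0,0,0,0.35]

```text
time: 30.33
tool_pos: [0.5629, -0.2636, 0.2569]
ee_rot: [-2.897, -0.0, 0.956]
wrist_force: [0.3, 0.8, 1.2]
width: 0.0331
finger_force: 0.0
```

```bash
python3 - <<'E'
from h import *
np.set_printoptions(precision=4,suppress=True)
c=robot.get_calibration('top'); t=onz(c,(268,250),.034);print('tin~',t)
w=robot.get_calibration('wrist');R,tt=np.array(w['R']),np.array(w['t']);p,Q=pose();print('cam in tool',Q.inv().apply(-R.T@tt-p),Q.inv().apply(R[2]))
D=down(np.pi/2-SY+0) if 0 else down(np.pi+SY)
q=np.array([t[0],t[1],.20])-D.apply([.06,0,0])
plan([(p,down(np.pi/2+SY)),(p,D),(q,D)])
E
```

```text
tin~ [ 0.461  -0.0435  0.034 ]
cam in tool [ 0.0769  0.0015 -0.1784] [-0.2658 -0.0013  0.964 ]
turn [-0.311 -0.001 -0.001] n>= 3 | shift [0. 0. 0.] n>= 0 -> [ 0.563 -0.264  0.257]
turn [-0.  0. -2.] n>= 15 | shift [0. 0. 0.] n>= 0 -> [ 0.563 -0.264  0.257]
turn [0. 0. 0.] n>= 0 | shift [1.501 1.212 0.569] n>= 7 -> [ 0.51  -0.078  0.2  ]
```

Request:
move_arm:
  motion: [-0.104,0,0,0,0,0,0.5,-0.104,0,0,0,0,0,0.5,-0.104,0,0,0,0,0,0.5,0,0,0,0,-0.3,0,0.5,0,0,0,0,-0.3,0,0.5,0,0,0,0,-0.3,0,0.5,0,0,0,0,-0.3,0,0.5,0,0,-0.143,0,0,0,1,0,0,-0.143,0,0,0,1,0,0,-0.143,0,0,0,1,0,0,-0.143,0,0,0,1,0,0,-0.143,0,0,0,1]

```text
time: 31.33
tool_pos: [0.4625, -0.1929, 0.252]
ee_rot: [-3.133, -0.005, 1.524]
wrist_force: [-0.1, 0.7, -0.4]
width: 0.077
finger_force: 0.0
```

Request:
move_arm:
  motion: [0,0,-0.143,0,0,0,1,0,0,-0.143,0,0,0,1,0,0,-0.143,0,0,0,1,0,0,-0.143,0,0,0,1,0,0,-0.143,0,0,0,1,0,0,-0.143,0,0,0,1,0,0,-0.143,0,0,0,1,0,0,-0.143,0,0,0,1,0,0,-0.143,0,0,0,1,0,0,0,0,0,0,1]

```text
time: 32.17
tool_pos: [0.4627, -0.1931, 0.252]
ee_rot: [-3.141, -0.01, 2.531]
wrist_force: [-0.6, -0.3, -0.2]
width: 0.0942
finger_force: 0.0
```

Request:
move_arm:
  motion: [0,0,0,0.061,0.243,0.114,1,0,0,0,0.061,0.243,0.114,1,0,0,0,0.061,0.243,0.114,1,0,0,0,0.061,0.243,0.114,1,0,0,0,0.061,0.243,0.114,1,0,0,0,0,0,0,1,0,0,0,0,0,0,1,0,0,0,0,0,0,1,0,0,0,0,0,0,1]

```text
time: 32.92
tool_pos: [0.5078, -0.0772, 0.197]
ee_rot: [-3.141, -0.007, 2.527]
wrist_force: [-0.6, 0.3, -0.7]
width: 0.0942
finger_force: 0.0
```

```bash
python3 - <<'E'
from h import *
w=robot.get_calibration('wrist');im=robot.snapshot('wrist')
hsv=cv2.cvtColor(im,cv2.COLOR_RGB2HSV);m=((hsv[...,1]<40)&(hsv[...,2]>190)).astype(np.uint8)
m=cv2.morphologyEx(m,cv2.MORPH_OPEN,np.ones((5,5)))
for ct in cv2.findContours(m,0,2)[0]:
    if cv2.contourArea(ct)>1500:
        (x,y),r=cv2.minEnclosingCircle(ct);print(x,y,r,cv2.contourArea(ct),onz(w,(x,y),.034), np.linalg.norm(onz(w,(x+r,y),.034)-onz(w,(x,y),.034)))
print(pose()[0],pose()[1].as_euler('xyz'))
cv2.imwrite('pics/w5.png',im[...,::-1])
E
```

```text
317.78759765625 153.3628387451172 36.01643753051758 3851.0 [ 0.46039299 -0.04299198  0.034     ] 0.031055704069302796
[ 0.50792292 -0.0773044   0.19716389] [-3.14150256 -0.00628684  2.52650813]
```

View pics/w5.png

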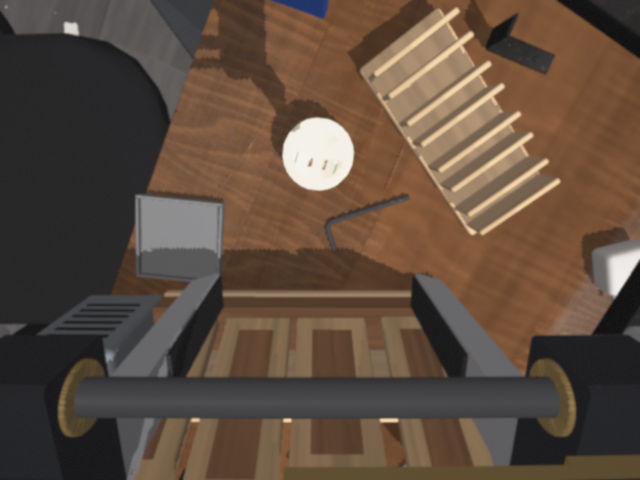

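The wrist view shows the tin at (318,153), the tray with corners ~(137,195),(223,201),(219,281),(136,275), and all four panels leaning side by side at the bottom.

```bash
python3 - <<'E'
from h import *
w=robot.get_calibration('wrist')
q=[onz(w,u,.01) for u in [(137,195),(223,201),(219,281),(136,275)]];print(np.mean(q,0),[np.linalg.norm(q[i]-q[i-1]) for i in range(4)])
D=down(np.pi+SY)
tr=(np.mean(q,0)+[.4486,-.2049,.01])/2
print(tr)
t=[.4604,-.0430]
plan([((*t,.08),D),((*t,.013),D),((*t,.08),D),((tr[0],tr[1],.08),D),((tr[0],tr[1],.017),D)])
E
```

```text
[ 0.44986285 -0.20230161  0.01      ] [np.float64(0.08169085845793665), np.float64(0.08208188289780155), np.float64(0.08189103052994039), np.float64(0.08370671057171648)]
[ 0.44923142 -0.20360081  0.01      ]
turn [-0.    -0.008 -0.001] n>= 1 | shift [0.586 0.007 1.172] n>= 5 -> [ 0.46  -0.043  0.08 ]
turn [0. 0. 0.] n>= 0 | shift [ 0.   -0.    0.67] n>= 3 -> [ 0.46  -0.043  0.013]
turn [0. 0. 0.] n>= 0 | shift [ 0.    0.   -0.67] n>= 3 -> [ 0.46  -0.043  0.08 ]
turn [0. 0. 0.] n>= 0 | shift [-0.834 -1.377 -0.   ] n>= 6 -> [ 0.449 -0.204  0.08 ]
turn [0. 0. 0.] n>= 0 | shift [ 0.   -0.    0.63] n>= 3 -> [ 0.449 -0.204  0.017]
```

Request:
move_arm:
  motion: [0,-0.008,0,0.195,0,0.1,1,0,0,0,0.195,0,0.2,1,0,0,0,0.195,0,0.25,1,0,0,0,0,0,0.3,1,0,0,0,0,0,0.3,1,0,0,0,0,0,0.2,1,0,0,0,0,0,0,1,0,0,0,0,0,0,1,0,0,0,0,0,0,1]

```text
time: 33.72
tool_pos: [0.4611, -0.0433, 0.0636]
ee_rot: [3.141, 0.002, 2.527]
wrist_force: [-0.0, -1.0, 0.3]
width: 0.0942
finger_force: 0.0
```

```bash
python3 - <<'E'
from h import *
print(pose()[0],pose()[1].as_euler('xyz'));plan([((.4604,-.043,.013),down(np.pi+SY))])
E
```

```text
[ 0.46110087 -0.04330623  0.06356315] [3.14061797e+00 1.64282904e-03 2.52747233e+00]
turn [ 0.001  0.002 -0.   ] n>= 1 | shift [ 0.007 -0.002  0.506] n>= 2 -> [ 0.46  -0.043  0.013]
```

Request:
move_arm:
  motion: [0,0,0,0,0,0.2,1,0,0,0,0,0,0.2,1,0,0,0,0,0,0.1,1,0,0,0,0,0,0,1,0,0,0,0,0,0,1,0,0,0,0,0,0,0.5,0,0,0,0,0,0,0.5,0,0,0,0,0,0,0.5,0,0,0,0,0,0,0.5,0,0,0,0,0,0,0.5]

```text
time: 34.55
tool_pos: [0.4601, -0.0425, 0.0121]
ee_rot: [3.141, -0.0, 2.529]
wrist_force: [-0.6, -0.2, 0.1]
width: 0.064
finger_force: 0.0
```

Request:
move_arm:
  motion: [0,0,0,0,0,-0.1,0.4,0,0,0,0,0,-0.2,0.4,0,0,0,0,0,-0.2,0.4,0,0,0,0,0,-0.1,0.4,0,0,0,0,0,0,0.4,0,0,0,0,0,0,0.4]

```text
time: 35.05
tool_pos: [0.4602, -0.0425, 0.0722]
ee_rot: [3.141, 0.0, 2.529]
wrist_force: [-0.3, -0.7, -0.2]
width: 0.0619
finger_force: 30.0
```

```bash
python3 - <<'E'
from h import *
D=down(np.pi+SY);p=pose()[0]
print(p,pose()[1].as_euler('xyz'));plan([((.4492,-.2036,p[2]),D),((.4492,-.2036,.017),D)])
E
```

```text
[ 0.46019862 -0.04254576  0.07218367] [3.14122126e+00 5.02499089e-05 2.52874891e+00]
turn [0.    0.    0.001] n>= 1 | shift [-0.838 -1.38  -0.   ] n>= 6 -> [ 0.449 -0.204  0.072]
turn [0. 0. 0.] n>= 0 | shift [ 0.    -0.     0.552] n>= 2 -> [ 0.449 -0.204  0.017]
```

Request:
move_arm:
  motion: [0,0,0,-0.12,-0.197,0,0.4,0,0,0,-0.12,-0.197,0,0.4,0,0,0,-0.12,-0.197,0,0.4,0,0,0,-0.12,-0.197,0,0.4,0,0,0,-0.12,-0.197,0,0.4,0,0,0,-0.12,-0.197,0,0.4,0,0,0,-0.12,-0.197,0,0.4,0,0,0,0,0,0,0.4,0,0,0,0,0,0,0.4]

```text
time: 35.8
tool_pos: [0.4481, -0.2037, 0.0699]
ee_rot: [3.142, -0.005, 2.526]
wrist_force: [0.2, -0.2, -1.0]
width: 0.0621
finger_force: 30.0
```

Request:
move_arm:
  motion: [0,0,0,0,0,0.1,0.4,0,0,0,0,0,0.2,0.4,0,0,0,0,0,0.1,0.4,0,0,0,0,0,0.05,0.4,0,0,0,0,0,0,0.4,0,0,0,0,0,0,0.4]

```text
time: 36.3
tool_pos: [0.4491, -0.2029, 0.0263]
ee_rot: [-3.141, -0.002, 2.53]
wrist_force: [-0.0, 0.5, -0.2]
width: 0.0622
finger_force: 30.0
```

Request:
move_arm:
  motion: [0,0,0,0,0,0.02,0.4,0,0,0,0,0,0.02,0.4,0,0,0,0,0,0.02,0.4,0,0,0,0,0,0,0.4,0,0,0,0,0,0,0.4]

```text
time: 36.72
tool_pos: [0.4492, -0.2036, 0.0207]
ee_rot: [-3.141, -0.001, 2.529]
wrist_force: [0.8, 0.4, -1.4]
width: 0.0623
finger_force: 30.0
```

Request:
move_arm:
  motion: [0,0,0,0,0,0.02,0.4,0,0,0,0,0,0.01,0.4,0,0,0,0,0,0,0.4,0,0,0,0,0,0,0.4]

```text
time: 37.05
tool_pos: [0.4491, -0.2036, 0.0175]
ee_rot: [-3.141, -0.002, 2.529]
wrist_force: [-0.3, 0.4, -1.1]
width: 0.0622
finger_force: 30.0
```

Request:
move_arm:
  motion: [0,0,0,0,0,0.01,0.4,0,0,0,0,0,0.005,0.4,0,0,0,0,0,0,0.4]

```text
time: 37.3
tool_pos: [0.4491, -0.2035, 0.0159]
ee_rot: [-3.141, -0.002, 2.529]
wrist_force: [-0.1, 0.5, -0.4]
width: 0.0622
finger_force: 30.0
```

Request:
move_arm:
  motion: [0,0,0,0,0,0,0.75,0,0,0,0,0,0,0.85,0,0,0,0,0,0,0.85,0,0,0,0,0,-0.1,0.85,0,0,0,0,0,-0.3,0.85,0,0,0,0,0,-0.35,0.85,0,0,0,0,0,-0.35,0.85,0,0,0,0,0,-0.35,0.85,0,0,0,0,0,-0.35,0.85,0,0,0,0,0,-0.2,0.85,0,0,0,0,0,0,0.85,0,0,0,0,0,0,0.85]

```text
time: 38.3
tool_pos: [0.45, -0.2041, 0.218]
ee_rot: [3.141, 0.003, 2.529]
wrist_force: [-0.1, -0.1, -0.2]
width: 0.0799
finger_force: 0.0
```

```bash
python3 - <<'E'
from h import *
w=robot.get_calibration('wrist');im=robot.snapshot('wrist')
hsv=cv2.cvtColor(im,cv2.COLOR_RGB2HSV);m=((hsv[...,1]<40)&(hsv[...,2]>190)).astype(np.uint8)
m=cv2.morphologyEx(m,cv2.MORPH_OPEN,np.ones((5,5)))
for ct in cv2.findContours(m,0,2)[0]:
    if cv2.contourArea(ct)>1000:
        (x,y),r=cv2.minEnclosingCircle(ct);print(x,y,r,onz(w,(x,y),.037), np.linalg.norm(onz(w,(x+r,y),.037)-onz(w,(x,y),.037)))
p=pose()[0];print(p)
cv2.imwrite('pics/w6.png',np.hstack([im[::,::,::-1][::1],]))
cv2.imwrite('pics/all6.png',np.hstack([cv2.resize(im,(400,300)),cv2.resize(robot.snapshot('scene')[60:285,130:430],(400,300))])[...,::-1])
E
```

```text
262.5 342.5 40.70022201538086 [ 0.52897658 -0.32886835  0.037     ] 0.042318560309871994
316.88531494140625 213.65902709960938 33.316322326660156 [ 0.44974989 -0.2040415   0.037     ] 0.03144601537351309
[ 0.44915708 -0.2035549   0.21587138]
```

View pics/all6.png

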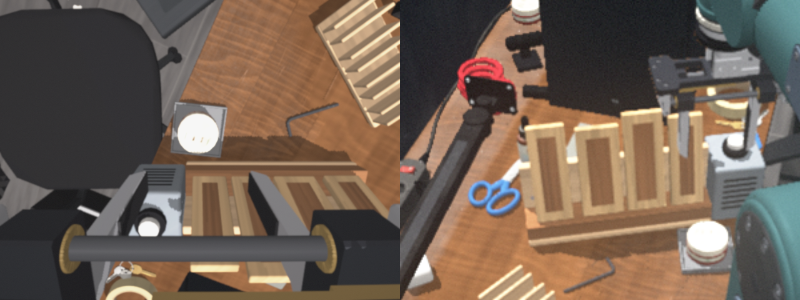

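The composite shows the tin inside the tray (200,130) and all four panels leaning with gaps (right half). The button is visible at wrist ~(238,360).

```bash
python3 - <<'E'
from h import *
w=robot.get_calibration('wrist');im=cv2.imread('pics/w6.png')[330:400,190:300]
hsv=cv2.cvtColor(im,cv2.COLOR_BGR2HSV);m=((hsv[...,1]<30)&(hsv[...,2]>215)).astype(np.uint8)
n,_,st,ce=cv2.connectedComponentsWithStats(m)
for i in range(1,n):
    if st[i,4]>60: u=ce[i]+[190,330];print(st[i],u,onz(w,u,.12),two(w,u,robot.get_calibration('top'),(416.9,222.5)))
D=down(np.pi+SY)
plan([(pose()[0]*[1,1,0]+[0,0,.216],D),((.498,-.317,.216),D),((.498,-.317,.14),D)])
E
```

```text
[ 71   0  25  45 758] [274.22823219 353.49208443] [ 0.50595605 -0.28520812  0.12      ] (array([ 0.51550663, -0.31666896,  0.07509242]), np.float64(0.029519113191588318))
[ 32  24  32  24 624] [237.20512821 366.17467949] [ 0.49812812 -0.31650586  0.12      ] (array([ 0.4980017 , -0.31754071,  0.11881906]), np.float64(0.0014068266697447997))
turn [-0.    -0.005  0.001] n>= 1 | shift [ 0.     0.    -0.014] n>= 1 -> [ 0.449 -0.203  0.216]
turn [0. 0. 0.] n>= 0 | shift [-1.058 -0.645 -0.   ] n>= 5 -> [ 0.498 -0.317  0.216]
turn [0. 0. 0.] n>= 0 | shift [ 0.   -0.    0.76] n>= 3 -> [ 0.498 -0.317  0.14 ]
```

Request:
move_arm:
  motion: [0,0,0,-0.21,-0.129,0,0,0,0,0,-0.21,-0.129,0,0,0,0,0,-0.21,-0.129,0,0,0,0,0,-0.21,-0.129,0,0,0,0,0,-0.218,-0.129,0,0,0,0,0,0,0,0,0,0,0,0,0,0,0.25,0,0,0,0,0,0,0.25,0,0,0,0,0,0,0.25,0,0,0,0,0,0,0,0,0,0,0,0,0,0,0]

```text
time: 39.32
tool_pos: [0.4971, -0.3156, 0.1382]
ee_rot: [3.141, -0.008, 2.529]
wrist_force: [-0.4, -0.4, -0.4]
width: 0.01
finger_force: 0.0
```

Request:
move_arm:
  motion: [0,0,0,0,0,0.05,0,0,0,0,0,0,0.05,0,0,0,0,0,0,0.05,0,0,0,0,0,0,0,0,0,0,0,0,0,0,0]

```text
time: 39.73
tool_pos: [0.4996, -0.3178, 0.1285]
ee_rot: [-3.141, 0.003, 2.529]
wrist_force: [-0.8, 0.9, 4.1]
width: 0.0007
finger_force: 2.3
```

Request:
move_arm:
  motion: [0,0,0,0,0,0.02,0,0,0,0,0,0,0.02,0,0,0,0,0,0,0,0,0,0,0,0,0,0,0]

```text
time: 40.07
tool_pos: [0.4997, -0.3178, 0.128]
ee_rot: [-3.141, 0.005, 2.529]
wrist_force: [-4.6, 3.7, 15.8]
width: 0.0005
finger_force: 8.1
```

Request:
move_arm:
  motion: [0,0,0,0,0,0.02,0,0,0,0,0,0,0.01,0,0,0,0,0,0,0,0,0,0,0,0,0,0,0]

```text
time: 40.4
tool_pos: [0.4998, -0.3179, 0.1278]
ee_rot: [-3.141, 0.007, 2.529]
wrist_force: [-7.1, 5.6, 24.7]
width: 0.0008
finger_force: 12.4
```

Request:
move_arm:
  motion: [0,0,0,0,0,-0.03,0,0,0,0,0,0,-0.03,0,0,0,0,0,0,0,0,0,0,0,0,0,0,0]

```text
time: 40.73
tool_pos: [0.4996, -0.3178, 0.1282]
ee_rot: [-3.141, 0.003, 2.529]
wrist_force: [-1.1, 0.3, 8.9]
width: 0.0007
finger_force: 4.4
```

Request:
move_arm:
  motion: [0,0,0,0,0,-0.02,0,0,0,0,0,0,0,0,0,0,0,0,0,0,0]

```text
time: 40.98
tool_pos: [0.4995, -0.3177, 0.1283]
ee_rot: [-3.141, 0.002, 2.529]
wrist_force: [1.2, 1.0, 4.8]
width: 0.0007
finger_force: 2.4
```

Request:
move_arm:
  motion: [0,0,0,0,0,-0.02,0,0,0,0,0,0,0,0,0,0,0,0,0,0,0]

```text
time: 41.23
tool_pos: [0.4995, -0.3177, 0.1294]
ee_rot: [-3.142, 0.001, 2.529]
wrist_force: [2.2, -1.8, 4.3]
width: 0.0006
finger_force: 2.1
```

Request:
move_arm:
  motion: [0,0,0,0,0,-0.02,0,0,0,0,0,0,0,0,0,0,0,0,0,0,0]

```text
time: 41.48
tool_pos: [0.4989, -0.3174, 0.1309]
ee_rot: [-3.141, -0.001, 2.529]
wrist_force: [2.6, -0.9, 3.6]
width: 0.0006
finger_force: 1.6
```

Request:
move_arm:
  motion: [0,0,0,0,0,-0.02,0,0,0,0,0,0,0,0,0,0,0,0,0,0,0]

```text
time: 41.73
tool_pos: [0.4984, -0.3172, 0.1326]
ee_rot: [-3.141, -0.002, 2.529]
wrist_force: [1.8, -1.6, 2.2]
width: 0.0007
finger_force: 1.2
```

The force follows a spring from ~2 N at 132.6 mm to ~5 N at 128.3 mm, then goes rigid, so the button reached its stop. Retreat.

Request:
move_arm:
  motion: [0,0,0,0,0,-0.1,0,0,0,0,0,0,-0.3,0,0,0,0,0,0,-0.35,0,0,0,0,0,0,-0.3,0,0,0,0,0.3,0,0,0,0,0,0,0.35,0,0,0,0,0,0,0.35,0,0,0,0,0,0,0,0,0,0,0,0,0,0,0,0,0]

```text
time: 42.48
tool_pos: [0.4154, -0.2586, 0.238]
ee_rot: [-3.141, -0.003, 2.529]
wrist_force: [0.2, -0.4, -0.2]
width: 0.0003
finger_force: 0.0
```

```bash
python3 - <<'E'
from h import *
w=robot.get_calibration('wrist');im=robot.snapshot('wrist');p=pose()[0];print(p)
hsv=cv2.cvtColor(im,cv2.COLOR_RGB2HSV);m=((hsv[...,1]<40)&(hsv[...,2]>190)).astype(np.uint8)
m=cv2.morphologyEx(m,cv2.MORPH_OPEN,np.ones((5,5)))
for ct in cv2.findContours(m,0,2)[0]:
    if cv2.contourArea(ct)>800:
        (x,y),r=cv2.minEnclosingCircle(ct);print(x,y,r,onz(w,(x,y),.037))
cv2.imwrite('pics/all7.png',np.hstack([cv2.resize(im,(400,300)),cv2.resize(robot.snapshot('scene')[60:285,130:430],(400,300))])[...,::-1])
E
```

```text
[ 0.41647686 -0.25945289  0.23811853]
386.89654541015625 200.10345458984375 41.25566864013672 [ 0.4462412  -0.19604996  0.037     ]
```

View pics/all7.png

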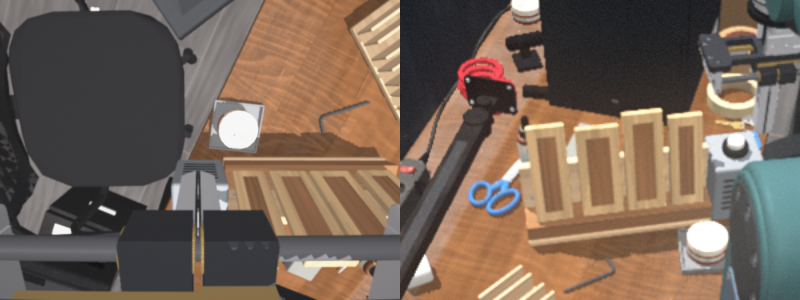

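The last view shows four panels leaning, the tin in the tray at (237,130), the button up and the robot clear. Handing in.

```bash
python3 -c "
from bench import robot
print(robot.close_job())"
```

```text
the job is handed in; nothing more can be done
None
```

I handed the job in: all four panels lean on the stand, the tin stands upright in the tray, and the button was pressed to its stop and released, with the robot clear; the hand-in call returned no verdict.

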